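# Open the stuck scrub jar on the nail table

### The arm

A 6-joint arm with a two-finger parallel gripper is mounted at the origin on the work surface. World frame = base frame: x ahead of the robot, y to its left, z up, the work surface at z = 0. Lengths are in m, angles in rad, forces in N, time in s.
With the tool pointing down it reaches from about 0.2 to 0.875 m from the base axis. Payload 3.4 kg.
Tool frame: the origin (TCP) lies midway between the tips of the shut fingers; the grasp point (between the pads) lies 19 mm behind it; z points along the fingers, y is the direction in which the jaws open and shut (so a half turn about z gives the same grasp; the last joint's range is limited). The gripper opens to 94 mm and grips with 3 to 60 N. Pads are 16 mm wide; open, the fingers measure 119 mm over their backs; the gripper's body (75 mm by 177 mm) begins 78 mm behind the grasp point.
Start: joints at [1.132, 0.276, 1.505, -0, 1.361, -0.121], TCP at [0.18, 0.546, 0.205] pointing down, gripper open.
Joint ranges: [-2.89, 2.89], [-0.75, 2.08], [0.22, 2.7], [-1.18, 4.32], [0.11, 2.71], [-2.7, 2.7]. Speed limits (rad/s): [2.57, 2.57, 3.14, 3.14, 3.14, 3.14].

### API

Orientations are given as a rotation vector (axis times angle).
In Python, from cell import manip gives the robot as it stands. The module is installed in compiled form; this text tells all that it offers.
- The arm moves only by the tool step_arm, never from a script. Its argument "series" is text: rows parted by semicolons, each of 7 numbers parted by spaces: the turn, a rotation vector about the tool's x, y, z in degrees, then the shift along the tool's x, y, z in mm, then the opening in per cent of the stroke, from 0 (shut) to 100 (fully open). A call has 1 to 8 rows; each row shifts and turns the commanded pose from where the row before left it, along the tool's axes as they then stand; what a row does not reach is not made up. A row lasts 1/8 s, in which the tool goes at most 62.5 mm and 10.7 degrees, less where a joint would pass 70% of its speed; a pose out of reach is approached as far as the arm can. A call with a gripper value outside its range is refused whole. The fingers move at their own pace and stop on an object; "grip_force" is the grip in N (left out, the last holds). Time passes only in rows, so rows that do not move let the fingers close. It gives the time, the measured TCP pose, the force and the opening at its end, in the units of the state.
- manip.observe(): the state, without advancing time (a new reading comes with each control period).
- manip.get_image(name): name is "scene" or "top" or "wrist"; returns the picture (480x640x3 uint8, red, green, blue); there is no depth.
- manip.camera_params(name): a dict with "fx", "fy", "cx", "cy" (pixels), "D" ([k1, k2, p1, p2, k3] as OpenCV has them; the pictures are not rectified), "world_from_camera" (4x4, takes a point from camera to world coordinates); the wrist camera has in their place "tool_from_camera" (4x4, takes a point from camera to tool coordinates, whose origin is the TCP and whose axes are the flange's). Camera axes: x right, y down, z forward; pixel columns grow to the right and rows downward; lengths in m; the calibration is good to about 2 mm. A picture is of the moment at which its call begins: read the wrist's pose just before it. camera_params takes no time and is no camera call.
- manip.finish_job(): hands the job in, once; it reports no verdict.
The state is a dict: "time": time; "joint_pos": joint angles; "joint_vel": joint speeds; "effort": joint torques, N m; "tcp_pos": TCP position; "eef_rot": TCP orientation; "wrist_force": force on the tool from outside, world axes, zero at the start; "ft_torque": the same for the moment, N m; "grip_width": finger opening in m.
Only numpy, scipy, OpenCV 4.12 (cv2) and the standard library are available. Lean on these libraries where they do the work, as an engineer would, in place of code of your own. Each camera call takes 0.05 s, during which the arm holds its last target.

### The job

The coral-red screw lid of the hand-scrub jar in the tilted stand is stuck with dried product: break it loose with a short hard anticlockwise twist, spin it all the way off its thread, and lay it gently, top side up and flat, on the floor of the steel instrument tray, beside the file and pusher. Leave everything else on the table where it is.

Things in the scene. Friction and masses are not known exactly. Their poses are not given: they have to be found in the camera images.
- lid_center (a point): Coral-red ribbed screw lid, white bar on top, 60 mm wide, 28 mm high, about 60 g. The point is its centre, 14 mm above its open underside; z is its axis, out of the top. Right-hand thread: anticlockwise seen on the top opens it. Stuck: the first 20 degrees take about 0.7 N m (grip with 30 N or more), then it spins freely, rising 14 mm a turn, and is clear of the thread after 200 degrees.
- jar_mouth (a point): Frosted jar with a peach band, in a dark grey stand fixed to the table; neither moves. The point is the centre of the mouth on the neck's rim; z is the jar's axis, outwards, leaning 30 degrees from vertical, about towards the robot. Seated lid: centre 10 mm below this point along z. Below the lid's edge is 49 mm neck for 11 mm, then the shoulder of the 66 mm square body; keep fingertips above it.
- tray_floor (a point): Stainless instrument tray, fixed, 250 mm (its x) by 160 mm (its y), 20 mm high, walls 3 mm. The point is the centre of its floor's upper surface, 3 mm above the table; z is up. File and pusher lie along x in its -y part (within y = -80 to -30 mm); the rest of the floor is free.
- other_stand: A like stand and jar with a cream-white lid and a green band, fixed, to be left shut. Origin at the centre of the stand's underside; that jar's lid centre is about 8 mm to the robot's side of it and 110 mm up. Stands are 140 by 100 mm, about 130 mm high with the lid.
- nail_file: Flat grey nail file, 178 x 18 x 4 mm, loose, lying in the tray. Origin under its centre.
- pusher: Steel cuticle pusher, 150 x 8 x 6 mm, loose, lying in the tray. Origin under its centre.
- polish_red: Polish bottle, dark red with black cap, 34 mm square, 88 mm high, loose. Origin under its centre.
- polish_blue: Polish bottle, blue with white cap, 34 mm square, 88 mm high, loose. Origin under its centre.
- cream_tub: Round cream-coloured tub with white lid, 76 mm diameter, 47 mm high, loose. Origin under its centre.
- buffer_block: Pink and white nail buffer block, 90 x 26 x 26 mm, loose. Origin under its centre.
- remover_bottle: Pale blue remover bottle with blue cap, 60 x 40 mm, 132 mm high, loose. Origin under its centre.
Things that resemble listed ones, but are neither listed nor needed, are in the scene too. There is more than one size of the part that bears lid_center; the job needs the smallest.

How it is judged:
On the way, in this order (a step that is already met when the one before it is completed fails the run):
1. the lid is broken loose: turned at least 26 degrees on the jar while still down on its thread (angle between the x axis of lid_center and the x axis of jar_mouth, either way round above 0.45 rad and z of lid_center in the frame of jar_mouth below -0.004 m and distance between lid_center and jar_mouth below 0.013 m), for 0.05 s.
2. the lid is spun up its thread: about a quarter turn round and risen (angle between the x axis of lid_center and the x axis of jar_mouth, either way round above 1.25 rad and z of lid_center in the frame of jar_mouth between -0.0088 and 0.002 m and distance between lid_center and jar_mouth below 0.013 m), for 0.05 s.
3. the lid is off the jar (z of lid_center in the frame of jar_mouth above 0.02 m), for 0.05 s.
At the end, for the whole second after the job is handed in: The lid lies top up and flat (within 4 degrees) on the tray's floor, wholly inside the tray and not on the file or the pusher, at rest and released (z of lid_center in the frame of tray_floor between 0.01 and 0.017 m and x of lid_center in the frame of tray_floor between -0.1 and 0.1 m and y of lid_center in the frame of tray_floor between -0.03 and 0.055 m and angle between lid_center's own z axis and vertical below 0.07 rad and linear speed of lid below 0.02 m/s and contact force between the fingers and lid below 0.1 N); the robot touches nothing.
It fails at once if the lid was dropped or thrown: moved faster than 0.6 m/s out of the fingers (linear speed of lid above 0.6 m/s and contact force between the fingers and lid below 0.05 N).
It fails at once if another thing was moved by more than 30 mm (distance of any of nail_file, pusher, polish_red, polish_blue, cream_tub, remover_bottle, buffer_block from where it was at the start of the episode above 0.03 m).
It also fails if it takes over 54 s, if anything falls off the work surface, if the arm or the gripper's body presses on something with over 40 N, if the wrist force passes 120 N, or if a joint passes its speed limit or range.

## Working session

There is one attempt and no reset: what is moved stays moved. The work goes in short steps, Python scripts to look and compute and a tool call to move; the robot and the scene stay as the last step left them, time stands still between calls to the robot, and variables do not carry over. Pictures are saved under pics/ and viewed, and the job is handed in when it is done.

Besides the shell and the picture viewer there is one more tool, called after ">>>" as name(argument=value, ...) on one line, values as JSON. step_arm: Moves the arm, as the interface text tells. Its arguments: {"type":"object","properties":{"series":{"type":"string"},"grip_force":{"type":"number"}},"required":["series"]}

```bash
mkdir -p pics; python3 - <<'E'
from cell import manip
import cv2,numpy as np
s=manip.observe();print(s)
for n in ["scene","top","wrist"]:
    p=manip.camera_params(n);print(n,{k:np.round(np.array(v),4).tolist() for k,v in p.items()})
    cv2.imwrite(f"pics/{n}0.png",manip.get_image(n)[:,:,::-1])
E
```

```text
{'time': 0.0, 'joint_pos': array([ 1.13201962e+00,  2.76567715e-01,  1.50607978e+00, -1.41855330e-06,
        1.36066348e+00, -1.21011388e-01]), 'joint_vel': array([-9.30777116e-05,  1.32374321e-03,  1.70589525e-03,  6.64049286e-04,
        4.09460816e-04,  1.84494218e-03]), 'effort': array([-5.49961933e-04, -4.04592919e+01, -2.37228173e+01,  7.01093464e-02,
        3.44104017e-02, -1.36167591e-04]), 'tcp_pos': array([0.17943849, 0.54572137, 0.20464154]), 'eef_rot': array([-4.96971680e-01, -3.10155491e+00,  2.59430235e-03]), 'wrist_force': array([-0.12417123,  0.76930827, -0.00463732]), 'ft_torque': array([-0.01280248,  0.02618973, -0.00603427]), 'grip_width': 0.09365278568899531}
scene {'fx': 562.0558, 'fy': 562.0558, 'cx': 317.7956, 'cy': 230.2801, 'D': [0.0248, 0.0, 0.0, 0.0, 0.0], 'world_from_camera': [[0.1019, 0.7848, -0.6113, 1.2711], [0.9947, -0.0907, 0.0493, -0.0784], [-0.0167, -0.613, -0.7899, 0.9846], [0.0, 0.0, 0.0, 1.0]]}
top {'fx': 437.0581, 'fy': 437.0581, 'cx': 321.2737, 'cy': 235.7286, 'D': [-0.0452, 0.0, 0.0, 0.0, 0.0], 'world_from_camera': [[-0.0167, -0.9889, 0.1478, 0.3734], [-0.9997, 0.0188, 0.0129, -0.0131], [-0.0156, -0.1476, -0.9889, 1.2134], [0.0, 0.0, 0.0, 1.0]]}
wrist {'fx': 355.0537, 'fy': 355.0537, 'cx': 316.7611, 'cy': 238.0577, 'D': [-0.0377, 0.0, 0.0, 0.0, 0.0], 'tool_from_camera': [[-0.0006, -0.9679, -0.2513, 0.0723], [1.0, -0.0005, -0.0005, 0.0013], [0.0004, -0.2513, 0.9679, -0.1803], [0.0, 0.0, 0.0, 1.0]]}
```

View pics/scene0.png

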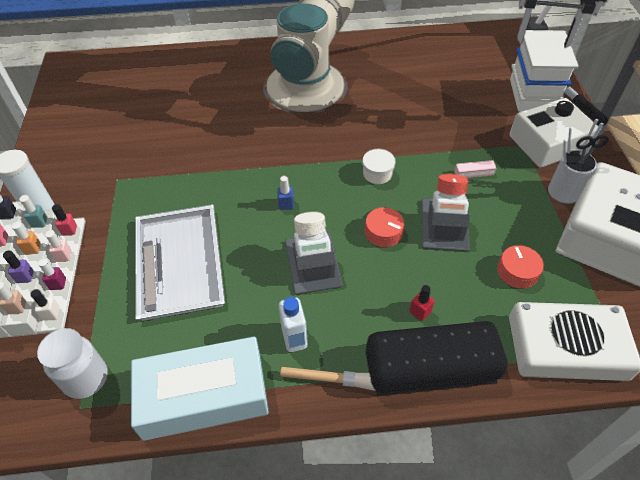

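View pics/top0.png

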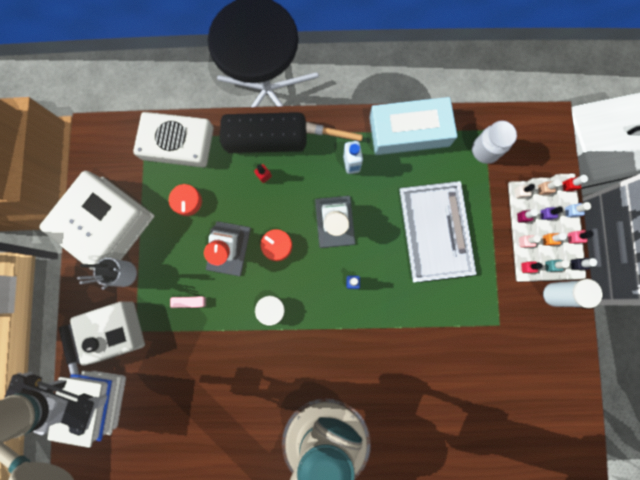

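View pics/wrist0.png

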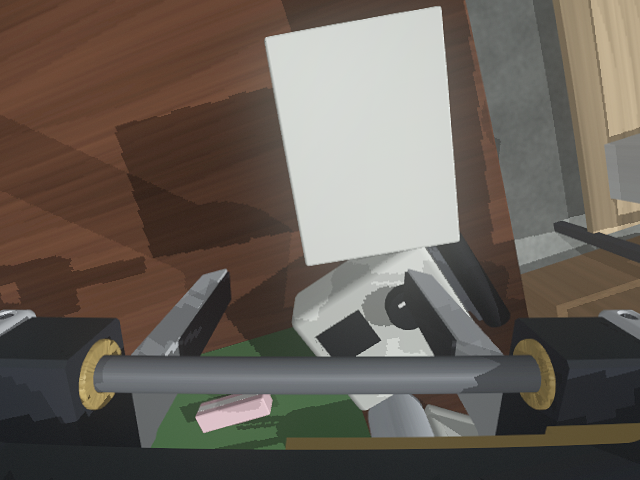

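The target lid sits on the stand at top (217,253) and scene (453,183). The two coral discs lying on the mat are decoys, and the tray is at top (438,230).

```bash
python3 - <<'E'
import cv2
t=cv2.imread("pics/top0.png");s=cv2.imread("pics/scene0.png")
cv2.imwrite("pics/tz.png",cv2.resize(t[210:290,180:280],None,fx=7,fy=7,interpolation=cv2.INTER_CUBIC))
cv2.imwrite("pics/sz.png",cv2.resize(s[160:260,400:500],None,fx=6,fy=6,interpolation=cv2.INTER_CUBIC))
E
```

```text
(no output)
```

View pics/tz.png

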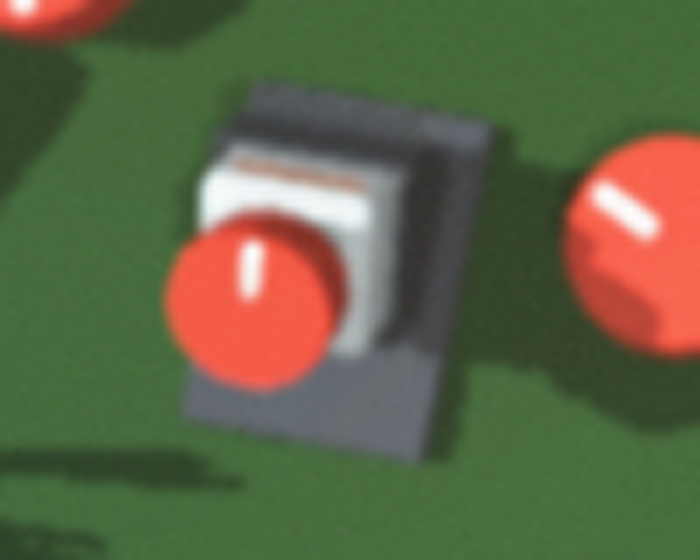

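View pics/sz.png

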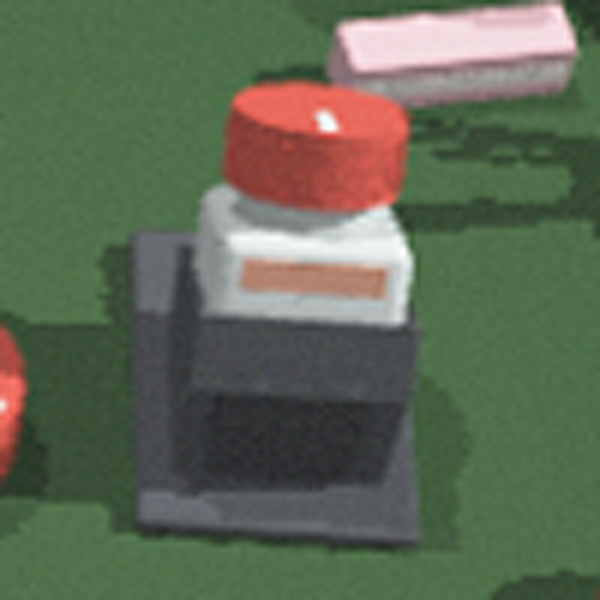

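```bash
cat > h.py <<'E'
from cell import manip
import cv2,numpy as np
from scipy.spatial.transform import Rotation as R
np.set_printoptions(precision=4,suppress=True)
def par(n,st=None):
    p=manip.camera_params(n);K=np.array([[p['fx'],0,p['cx']],[0,p['fy'],p['cy']],[0,0,1]]);D=np.array(p['D'])
    if n=='wrist':
        T=np.eye(4);T[:3,:3]=R.from_rotvec(st['eef_rot']).as_matrix();T[:3,3]=st['tcp_pos'];W=T@np.array(p['tool_from_camera'])
    else: W=np.array(p['world_from_camera'])
    return K,D,W
def ray(c,px):
    K,D,W=c;u=cv2.undistortPoints(np.array([[px]],float),K,D)[0,0]
    d=W[:3,:3]@np.array([u[0],u[1],1]);return W[:3,3],d/np.linalg.norm(d)
def onz(c,px,z):
    o,d=ray(c,px);return o+d*(z-o[2])/d[2]
def onpl(c,px,p,n):
    o,d=ray(c,px);return o+d*((p-o)@n)/(d@n)
def tri(rs):
    A=np.zeros((3,3));b=np.zeros(3)
    for o,d in rs:
        M=np.eye(3)-np.outer(d,d);A+=M;b+=M@o
    x=np.linalg.solve(A,b);return x,[np.linalg.norm((np.eye(3)-np.outer(d,d))@(x-o)) for o,d in rs]
def proj(c,P):
    K,D,W=c;Wi=np.linalg.inv(W)
    return cv2.projectPoints(np.atleast_2d(P).astype(float),cv2.Rodrigues(Wi[:3,:3])[0],Wi[:3,3],K,D)[0][:,0]
E
python3 - <<'E'
from h import *
T=par('top');S=par('scene')
zt=lambda a:np.array(a)/7+[179.57,209.57]
zs=lambda a:np.array(a)/6+[399.58,159.58]
c=[onz(T,zt(a),.005)[:2] for a in [(258,82),(492,125),(425,460),(185,415)]]
c=np.array(c);print(c,np.linalg.norm(c-np.roll(c,-1,0),axis=1),c.mean(0))
d=(c[2]-c[1]+c[3]-c[0]);print("az",np.degrees(np.arctan2(d[1],d[0])))
d2=(c[0]-c[1]+c[3]-c[2]);print("az perp",np.degrees(np.arctan2(d2[1],d2[0])))
x,r=tri([ray(T,zt((253,300))),ray(S,zs((319,121)))]);print("lid top",x,r)
# tray
t=cv2.imread('pics/top0.png');
cv2.imwrite("pics/trz.png",cv2.resize(t[170:295,390:490],None,fx=6,fy=4.8*1.25*0.8 if 0 else 6)[:, :][:750][:600*2])
E
```

```text
[[0.601  0.2986]
 [0.5815 0.2034]
 [0.4475 0.2291]
 [0.4669 0.3254]] [0.0972 0.1365 0.0982 0.1368] [0.5243 0.2641]
az 168.9081966490134
az perp 78.52019006127205
lid top [0.4995 0.2694 0.1172] [np.float64(0.000467215912947517), np.float64(0.00046721591294757636)]
```

```bash
python3 - <<'E'
import cv2
t=cv2.imread("pics/top0.png")
cv2.imwrite("pics/trz.png",cv2.resize(t[175:290,390:490],None,fx=5,fy=5,interpolation=cv2.INTER_CUBIC))
E
```

```text
(no output)
```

View pics/trz.png

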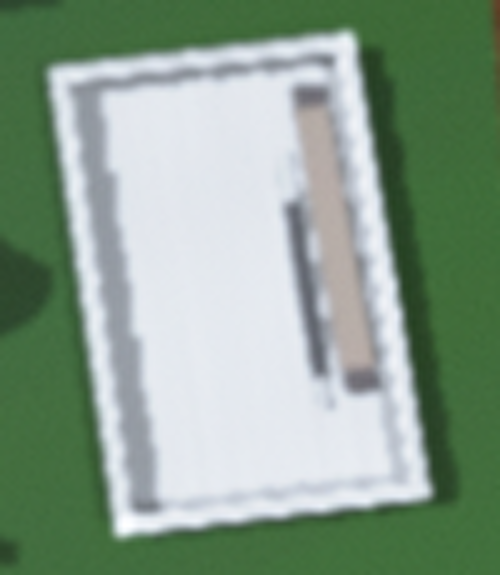

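```bash
cat >> h.py <<'E'
def rows(R0,p0,R1,p1,n,op,nd=1,full=None):
    """split into n rows; full: tool rotvec (deg) overriding the relative rotation"""
    rv=(R0.inv()*R1).as_rotvec() if full is None else np.radians(full)
    out=[];Rc=R0
    for i in range(n):
        s=Rc.inv().apply((p1-p0)/n)*1000
        t=np.degrees(rv)/n
        out.append(' '.join(f'{v:.{nd}f}' for v in [*t,*s])+f' {op}'); Rc=Rc*R.from_rotvec(rv/n)
    for k in range(0,n,8): print('; '.join(out[k:k+8]),'\n')
    return Rc
def axis(az,t=30): 
    az,t=np.radians(az),np.radians(t);return np.array([np.sin(t)*np.cos(az),np.sin(t)*np.sin(az),np.cos(t)])
def frame(a):  # tool frame for jar axis a: z=-a, x up-slope
    z=-a;h=np.array([z[0],z[1],0]);x=h-(h@z)*z;x/=np.linalg.norm(x);return R.from_matrix(np.c_[x,np.cross(z,x),z])
E
python3 - <<'E'
from h import *
s=manip.observe();R0=R.from_rotvec(s['eef_rot']);p0=s['tcp_pos']
a=axis(168.7);F=frame(a);top=np.array([.4995,.2694,.117])
Rf=F*R.from_rotvec([0,-np.pi/6,0]);rv=(R0.inv()*Rf).as_rotvec(degrees=True);print(rv)
p1=top+.1*a
Rc=rows(R0,p0,Rf,p1,17,100,0 if 0 else 1,full=rv)
print(np.degrees((Rc.inv()*F).as_rotvec()))
T=par('top')
c=np.array([onz(T,np.array(q)/5+[389.6,174.6],.02) for q in [(50,68),(355,32),(432,497),(118,535)]])
print(c,np.linalg.norm(c-np.roll(c,-1,0),axis=1),c.mean(0));d=c[0]-c[3]+c[1]-c[2];print(np.degrees(np.arctan2(d[1],d[0])))
f=np.array([onz(T,np.array(q)/5+[389.6,174.6],.006) for q in [(311,97),(362,380),(290,205),(325,400)]]);print("file/pusher",f)
E
```

```text
[ -0.0205   0.1187 173.0916]
-0.0 0.0 10.2 -20.0 -9.9 0.1 100; -0.0 0.0 10.2 -21.5 -6.2 0.1 100; -0.0 0.0 10.2 -22.2 -2.3 0.1 100; -0.0 0.0 10.2 -22.3 1.6 0.1 100; -0.0 0.0 10.2 -21.7 5.6 0.1 100; -0.0 0.0 10.2 -20.3 9.3 0.1 100; -0.0 0.0 10.2 -18.4 12.8 0.1 100; -0.0 0.0 10.2 -15.8 15.8 0.1 100 

-0.0 0.0 10.2 -12.8 18.3 0.1 100; -0.0 0.0 10.2 -9.3 20.3 0.1 100; -0.0 0.0 10.2 -5.6 21.6 0.1 100; -0.0 0.0 10.2 -1.7 22.3 0.1 100; -0.0 0.0 10.2 2.3 22.2 0.1 100; -0.0 0.0 10.2 6.2 21.5 0.1 100; -0.0 0.0 10.2 9.9 20.1 0.1 100; -0.0 0.0 10.2 13.3 18.0 0.1 100 

-0.0 0.0 10.2 16.2 15.4 0.1 100 

[ 0. 30. -0.]
[[ 0.6824 -0.2193  0.02  ]
 [ 0.7001 -0.3922  0.02  ]
 [ 0.4383 -0.4176  0.02  ]
 [ 0.4211 -0.245   0.02  ]] [0.1738 0.263  0.1734 0.2625] [ 0.5605 -0.3185  0.02  ]
5.578276208322863
file/pusher [[ 0.6664 -0.3691  0.006 ]
 [ 0.5047 -0.3876  0.006 ]
 [ 0.6044 -0.3533  0.006 ]
 [ 0.494  -0.3662  0.006 ]]
```

>>> step_arm(series="0 0 10.2 -20 -9.9 0 100; 0 0 10.2 -21.5 -6.2 0 100; 0 0 10.2 -22.2 -2.3 0 100; 0 0 10.2 -22.3 1.6 0 100; 0 0 10.2 -21.7 5.6 0 100; 0 0 10.2 -20.3 9.3 0 100; 0 0 10.2 -18.4 12.8 0 100; 0 0 10.2 -15.8 15.8 0 100", grip_force=55)

```text
time: 1.15
tcp_pos: [0.3074, 0.42, 0.2052]
eef_rot: [2.409, 2.016, -0.001]
wrist_force: [0.2, 0.3, 0.6]
grip_width: 0.0939
```

>>> step_arm(series="0 0 10.2 -12.8 18.3 0 100; 0 0 10.2 -9.3 20.3 0 100; 0 0 10.2 -5.6 21.6 0 100; 0 0 10.2 -1.7 22.3 0 100; 0 0 10.2 2.3 22.2 0 100; 0 0 10.2 6.2 21.5 0 100; 0 0 10.2 9.9 20.1 0 100; 0 0 10.2 13.3 18 0 100")

```text
time: 2.15
tcp_pos: [0.4345, 0.2942, 0.2052]
eef_rot: [3.141, -0.048, -0.001]
wrist_force: [0.2, 0.6, -1.6]
grip_width: 0.0938
```

>>> step_arm(series="0 0 10.2 16.2 15.4 0 100; 0 10 0 0 0 0 100; 0 10 0 0 0 0 100; 0 10 0 0 0 0 100; 0 0 0 0 0 0 100")

```text
time: 2.78
tcp_pos: [0.4515, 0.2727, 0.2086]
eef_rot: [2.983, -0.284, 0.771]
wrist_force: [0.4, 0.6, -0.2]
grip_width: 0.094
```

```bash
python3 - <<'E'
from h import *
s=manip.observe();print(s['time'],s['joint_pos'],s['tcp_pos'],R.from_rotvec(s['eef_rot']).as_matrix())
import pickle;pickle.dump(s,open('s1.pkl','wb'))
cv2.imwrite("pics/w1.png",manip.get_image('wrist')[:,:,::-1])
E
```

```text
2.775 [ 0.6881  0.0544  1.9052 -0.4942  0.9042  2.7038] [0.4515 0.2727 0.2086] [[ 0.8589 -0.1886  0.4761]
 [-0.1652 -0.982  -0.0912]
 [ 0.4847 -0.0003 -0.8747]]
```

View pics/w1.png

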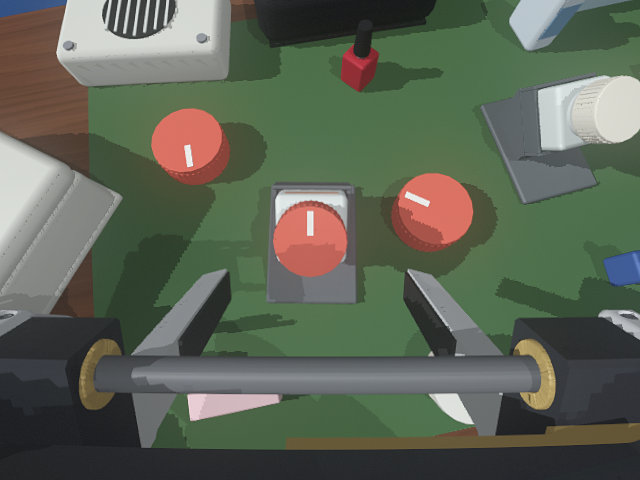

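The lid's top face is at wrist (310,241), seen square-on, with its bar at (310,222). Joint 6 is at its limit, so I'll turn back 35° right away, after measuring.

>>> step_arm(series="0 0 -10 0 0 0 100; 0 0 -10 0 0 0 100; 0 0 -10 0 0 0 100; 0 0 0 0 0 0 100; 0 0 0 0 0 0 100")

```text
time: 3.45
tcp_pos: [0.4561, 0.2734, 0.2106]
eef_rot: [2.846, 0.468, 0.705]
wrist_force: [0.0, -0.3, 0.5]
grip_width: 0.094
```

```bash
python3 - <<'E'
from h import *
import pickle
s=pickle.load(open('s1.pkl','rb'))
s2=manip.observe();print(s2['time'],s2['joint_pos'],s2['tcp_pos'],R.from_rotvec(s2['eef_rot']).as_matrix())
im2=manip.get_image('wrist')[:,:,::-1].copy();cv2.imwrite("pics/w2.png",im2);pickle.dump(s2,open('s2.pkl','wb'))
rs=[]
for st,im in [(s,cv2.imread('pics/w1.png')),(s2,im2)]:
    h=cv2.cvtColor(im,cv2.COLOR_BGR2HSV);m=((h[...,0]<12)|(h[...,0]>174))&(h[...,1]>110)&(h[...,2]>195)
    m=m.astype(np.uint8)
    m=cv2.morphologyEx(m,cv2.MORPH_CLOSE,np.ones((9,9)))
    n,l,stt,cc=cv2.connectedComponentsWithStats(m)
    C=par('wrist',st)
    for i in range(1,n):
        if stt[i,4]>1000: 
            ct=cv2.findContours((l==i).astype(np.uint8),0,1)[0][0];print(cc[i],stt[i],cv2.fitEllipse(ct))
    e0=proj(C,np.array([[.4995,.2694,.117]]));print('pred',e0)
E
```

```text
3.45 [ 0.6836  0.0573  1.8983 -0.4943  0.9035  2.1829] [0.4561 0.2734 0.2106] [[ 0.8388  0.2592  0.4788]
 [ 0.3409 -0.9357 -0.0906]
 [ 0.4246  0.2392 -0.8732]]
[186.0097 140.2206] [ 152  109   70   66 3490] ((186.01547241210938, 140.3353729248047), (61.36144256591797, 70.80400085449219), 61.69108200073242)
[438.1043 204.4021] [ 398  174   75   70 3432] ((437.96368408203125, 204.69406127929688), (56.46969223022461, 79.00323486328125), 126.34678649902344)
[308.4491 229.4575] [ 273  204   74   59 2527] ((308.1215515136719, 232.61061096191406), (53.65327835083008, 74.9896011352539), 83.09123229980469)
pred [[310.2099 242.0726]]
[232.8843  86.0844] [ 196   54   75   67 3873] ((232.852783203125, 86.14595031738281), (64.23292541503906, 75.04789733886719), 102.89189910888672)
[307.9684 242.5262] [ 272  204   73   75 4084] ((307.95562744140625, 242.44129943847656), (70.15072631835938, 72.59649658203125), 133.3663330078125)
[420.861  257.0386] [ 389  234   61   56 2022] ((420.86395263671875, 258.8799743652344), (44.000640869140625, 66.26669311523438), 122.07044982910156)
pred [[308.3125 244.5208]]
```

View pics/w2.png

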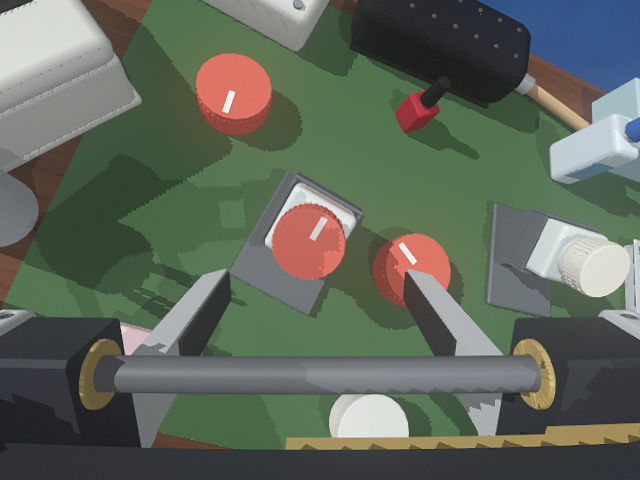

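```bash
python3 - <<'E'
from h import *
import pickle
s=pickle.load(open('s1.pkl','rb'));s2=pickle.load(open('s2.pkl','rb'))
T=par('top');S=par('scene');W1=par('wrist',s);W2=par('wrist',s2)
rt=ray(T,(215.7,252.4));rs=ray(S,(452.7,179.7));r1=ray(W1,(310,240.5));r2=ray(W2,(308,242.3))
for k in [[rt,rs],[rt,r1],[rt,r2],[rs,r2],[rt,rs,r1,r2]]: print(*tri(k))
# distance by size
C=W2[2][:3,3];print(C)
a=axis(168.7)
for zc in [np.array([.4995,.2694,.117])]:
    th=np.linspace(0,2*np.pi,80);F=frame(a).as_matrix()
    P=zc+.03*(np.cos(th)[:,None]*F[:,0]+np.sin(th)[:,None]*F[:,1]);q=proj(W2,P);print(q.min(0),q.max(0),cv2.fitEllipse(q.astype(np.float32)))
    q=proj(T,P);print(q.min(0),q.max(0))
    q=proj(S,P);print(q.min(0),q.max(0))
E
```

```text
[0.4995 0.2694 0.1174] [np.float64(0.0005280226519784804), np.float64(0.0005280226519784817)]
[0.4996 0.2693 0.1206] [np.float64(0.00038254899622823074), np.float64(0.00038254899622838003)]
[0.5003 0.2701 0.1177] [np.float64(0.0007479433208579695), np.float64(0.0007479433208580414)]
[0.5005 0.2694 0.118 ] [np.float64(0.0009774509650888696), np.float64(0.0009774509650889293)]
[0.5003 0.2695 0.118 ] [np.float64(0.0007585117768385142), np.float64(0.0009445592835354279), np.float64(0.000361450020814189), np.float64(0.0010657042081975718)]
[0.4332 0.3155 0.3993]
[272.0799 208.7532] [344.64   278.4101] ((308.359375, 243.57220458984375), (69.63565063476562, 72.60332489013672), 96.84140014648438)
[204.509 241.493] [227.4349 263.2249]
[438.2837 175.6014] [467.7417 184.1833]
```

```bash
python3 - <<'E'
from h import *
S=par('scene');T=par('top')
for n,C,box in [('scene',S,(160,200,430,480)),('top',T,(235,275,195,240))]:
    im=cv2.imread(f'pics/{n}0.png');h=cv2.cvtColor(im,cv2.COLOR_BGR2HSV)
    m=((h[...,0]<8)|(h[...,0]>172))&(h[...,1]>140)
    sub=m[box[0]:box[1],box[2]:box[3]];ys,xs=np.nonzero(sub);print(n,xs.min()+box[2],xs.max()+box[2],ys.min()+box[0],ys.max()+box[0], xs.mean()+box[2],ys.mean()+box[0])
    for t in (25,30,35):
      a=axis(168.7,t);F=frame(a).as_matrix();th=np.linspace(0,6.28,80)
      P=np.array([.5003,.2695,.118])+.03*(np.cos(th)[:,None]*F[:,0]+np.sin(th)[:,None]*F[:,1])
      q=proj(C,np.r_[P,P-.028*a]).astype(np.float32)
      hull=cv2.convexHull(q);M=cv2.moments(hull);print(t,q.min(0),q.max(0),M['m10']/M['m00'],M['m01']/M['m00'])
E
```

```text
scene 438 467 174 194 452.3411306042885 183.96101364522417
25 [436.8607 174.4007] [467.9605 197.9133] 452.3354703001841 186.10946794193876
30 [436.9613 175.5458] [467.9851 197.1735] 452.4127129705116 186.31590389327928
35 [437.0749 176.708 ] [468.0073 196.3088] 452.49645556680787 186.46717601811926
top 204 228 241 264 216.26682134570765 252.73781902552204
25 [204.3423 237.6507] [230.5107 263.2585] 217.44545854962985 250.44174403665494
30 [204.3664 237.0912] [230.5706 262.8805] 217.50087536093892 249.9855093634892
35 [204.3745 236.639 ] [230.6061 262.4261] 217.53903179046625 249.54002986966327
```

```bash
cat > tgt.py <<'E'
from h import *
import pickle
s2=pickle.load(open('s2.pkl','rb'))
a=axis(168.7);F=frame(a)
P=onz(par('wrist',s2),(308,242.3),.120)
C=P-.014*a; G=C-.011*a   # lid centre, TCP at grasp
E
python3 - <<'E'
from tgt import *
s=manip.observe();R0=R.from_rotvec(s['eef_rot']);p0=s['tcp_pos']
e=(F.inv()*R0);yaw=np.arctan2(e.as_matrix()[1,0],e.as_matrix()[0,0]);print(P,C,G,np.degrees(yaw),np.degrees(e.as_rotvec()))
R1=F*R.from_rotvec([0,0,yaw])
print(R0.inv().apply(G-p0)*1000)
rows(R0,p0,R1,G+.06*a,2,100)
E
```

```text
[0.5005 0.2706 0.12  ] [0.5074 0.2693 0.1079] [0.5127 0.2682 0.0983] -29.97992611595857 [  0.497   -0.7379 -29.976 ]
[ -1.5553  -7.2219 125.6563]
-0.3 0.3 -0.0 -1.1 -4.0 32.8 100; -0.3 0.3 -0.0 -1.2 -4.1 32.8 100
```

>>> step_arm(series="-0.3 0.3 0 -1.1 -4 32.8 100; -0.3 0.3 0 -1.2 -4.1 32.8 100; 0 0 0 0 0 0 100; 0 0 0 0 0 0 100")

```text
time: 4.0
tcp_pos: [0.4829, 0.2743, 0.1511]
eef_rot: [2.832, 0.471, 0.721]
wrist_force: [-0.1, -0.1, -0.3]
grip_width: 0.0939
```

```bash
python3 - <<'E'
from tgt import *
s=manip.observe();R0=R.from_rotvec(s['eef_rot']);p0=s['tcp_pos']
print(s['time'],s['joint_pos']);e=(F.inv()*R0);yaw=np.arctan2(e.as_matrix()[1,0],e.as_matrix()[0,0]);print(np.degrees(e.as_rotvec()))
cv2.imwrite("pics/w3.png",manip.get_image('wrist')[:,:,::-1])
print(R0.inv().apply(G-p0)*1000, proj(par('wrist',s),np.array([P,G,P-.028*a])))
E
```

```text
4.0 [ 0.6564  0.1479  1.9701 -0.5854  0.7485  2.2779]
[  0.099    0.0723 -30.1432]
[-0.177   0.2597 60.8776] [[317.6501 266.2267]
 [317.6301 254.5953]
 [317.6279 253.3477]]
```

View pics/w3.png

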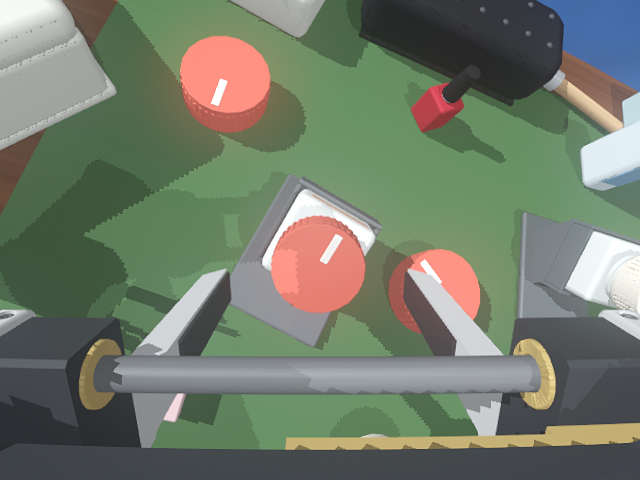

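Lid centre is at (318,265) against a prediction of (317.7,266.2), and its width fits the predicted depth. Going down.

>>> step_arm(series="0 0 0 -0.1 0.1 20 100; 0 0 0 0 0.1 20 100; 0 0 0 0 0 15 100; 0 0 0 0 0 6 100; 0 0 0 0 0 0 100; 0 0 0 0 0 0 100")

```text
time: 4.8
tcp_pos: [0.5126, 0.2682, 0.098]
eef_rot: [2.831, 0.472, 0.722]
wrist_force: [-0.7, -0.1, 0.4]
grip_width: 0.0939
```

```bash
python3 - <<'E'
from tgt import *
s=manip.observe();R0=R.from_rotvec(s['eef_rot']);p0=s['tcp_pos']
print(s['time'],s['joint_pos'],s['wrist_force']);e=(F.inv()*R0);print(np.degrees(e.as_rotvec()))
cv2.imwrite("pics/w4.png",manip.get_image('wrist')[:,:,::-1])
im=manip.get_image('scene')[:,:,::-1];cv2.imwrite("pics/s4.png",cv2.resize(im[110:260,380:530],None,fx=4,fy=4,interpolation=cv2.INTER_CUBIC))
print(R0.inv().apply(G-p0)*1000)
E
```

```text
4.8 [ 0.6041  0.2392  2.0149 -0.672   0.613   2.3492] [-0.6685 -0.1013  0.4034]
[  0.1085   0.082  -30.2017]
[ 0.2916  0.1786 -0.2401]
```

View pics/w4.png

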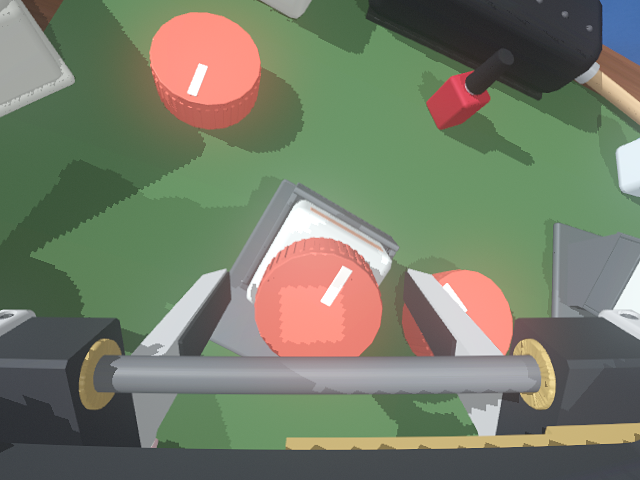

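View pics/s4.png

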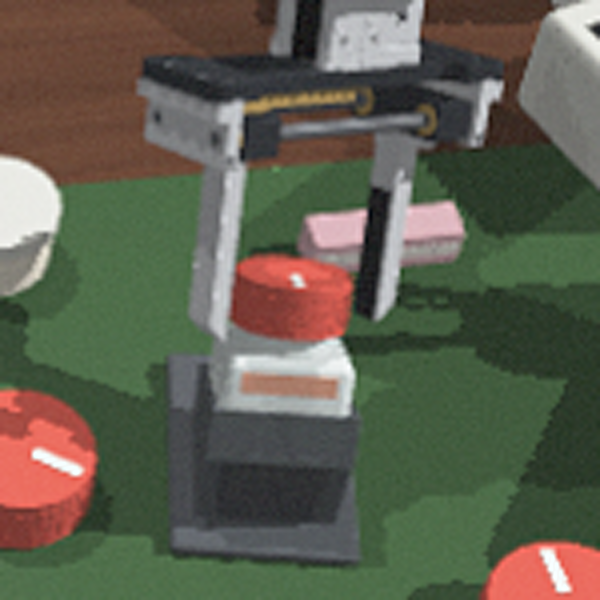

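The lid is centred between the fingers (wrist x 318), and its 127 px width confirms the depth. Gripping with 55 N.

>>> step_arm(series="0 0 0 0 0 0 0; 0 0 0 0 0 0 0; 0 0 0 0 0 0 0; 0 0 0 0 0 0 0; 0 0 0 0 0 0 0; 0 0 0 0 0 0 0", grip_force=55)

```text
time: 5.65
tcp_pos: [0.5124, 0.2678, 0.0974]
eef_rot: [2.831, 0.472, 0.72]
wrist_force: [-0.9, -0.5, 1.0]
grip_width: 0.0601
```

>>> step_arm(series="0 0 -10 0 0 -0.2 0; 0 0 -10 0 0 -0.2 0; 0 0 -10 0 0 -0.4 0; 0 0 0 0 0 0 0; 0 0 0 0 0 0 0")

```text
time: 6.28
tcp_pos: [0.512, 0.2681, 0.0979]
eef_rot: [2.527, 1.146, 0.605]
wrist_force: [0.4, 0.6, -0.5]
grip_width: 0.0597
```

```bash
cat > st.py <<'E'
from tgt import *
s=manip.observe();R0=R.from_rotvec(s['eef_rot']);p0=s['tcp_pos']
print(s['time'],s['joint_pos'],s['wrist_force'],s['ft_torque'],s['grip_width']);e=(F.inv()*R0);print(np.degrees(e.as_rotvec()), 'rel G along F mm',F.inv().apply(p0-G)*1000)
E
python3 st.py; python3 -c "
from h import *
cv2.imwrite('pics/w5.png',manip.get_image('wrist')[:,:,::-1])"
```

```text
6.275 [ 0.6045  0.2389  2.015  -0.6708  0.6142  1.827 ] [ 0.3738  0.6235 -0.5365] [0.0554 0.3458 0.0738] 0.05965709634697361
[  0.0822   0.0519 -60.0839] rel G along F mm [-1.134  -0.4981 -0.1809]
```

View pics/w5.png

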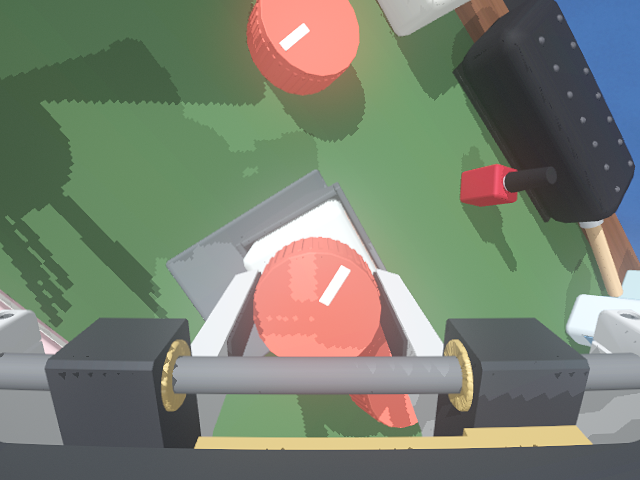

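The bar kept its place relative to the fingers while the stand turned 30°, so the lid has broken loose. Spinning on.

>>> step_arm(series="0 0 -10 0 0 -0.4 0; 0 0 -10 0 0 -0.4 0; 0 0 -10 0 0 -0.4 0; 0 0 -10 0 0 -0.4 0; 0 0 -10 0 0 -0.4 0; 0 0 0 0 0 0 0")

```text
time: 7.08
tcp_pos: [0.51, 0.2684, 0.099]
eef_rot: [1.736, 2.023, 0.351]
wrist_force: [-3.0, 2.1, -1.4]
grip_width: 0.06
```

```bash
python3 st.py
```

```text
7.075 [ 0.6068  0.2358  2.015  -0.6656  0.6183  0.9519] [-2.9621  2.071  -1.4466] [0.4311 1.0713 0.2614] 0.059967002758269806
[   0.1533    0.0174 -110.0245] rel G along F mm [-2.2131 -1.569  -1.991 ]
```

>>> step_arm(series="0 0 -10 0 0 -0.4 0; 0 0 -10 0 0 -0.4 0; 0 0 -10 0 0 -0.4 0; 0 0 -10 0 0 -0.4 0; 0 0 -10 0 0 -0.4 0; 0 0 0 0 0 0 0")

```text
time: 7.82
tcp_pos: [0.508, 0.2677, 0.1]
eef_rot: [0.707, 2.525, 0.052]
wrist_force: [-5.0, 2.6, -0.7]
grip_width: 0.0595
```

```bash
python3 st.py;  python3 -c "
from h import *
cv2.imwrite('pics/w6.png',manip.get_image('wrist')[:,:,::-1])"
```

```text
7.825 [ 0.6084  0.2326  2.015  -0.6617  0.6241  0.0766] [-4.9888  2.56   -0.6544] [0.3071 1.2572 0.0796] 0.059518671256136996
[   0.2528   -0.1004 -160.0112] rel G along F mm [-2.2866 -0.9566 -3.2624]
```

View pics/w6.png

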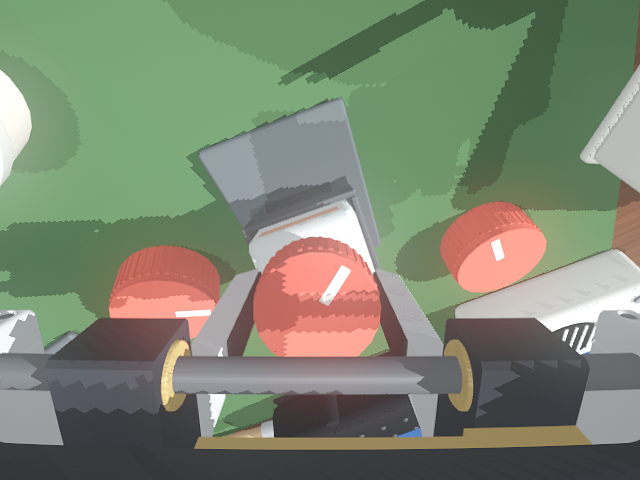

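>>> step_arm(series="0 0 -10 0 0 -0.4 0; 0 0 -10 0 0 -0.4 0; 0 0 -10 0 0 -0.4 0; 0 0 -10 0 0 -0.4 0; 0 0 -10 0 0 -0.4 0; 0 0 0 0 0 0 0")

```text
time: 8.62
tcp_pos: [0.507, 0.2668, 0.1017]
eef_rot: [-0.428, 2.609, -0.252]
wrist_force: [-5.9, -0.5, -2.2]
grip_width: 0.0596
```

```bash
python3 st.py
```

```text
8.625 [ 0.6095  0.2294  2.014  -0.6594  0.63   -0.7979] [-5.8765 -0.5319 -2.1772] [ 0.0122  1.214  -0.0727] 0.05964008573156843
[ -0.2992   0.1464 150.0157] rel G along F mm [-1.1926  0.6217 -4.5974]
```

Turned 180° so far; 30° more with margin, then check.

>>> step_arm(series="0 0 -10 0 0 -0.4 0; 0 0 -10 0 0 -0.4 0; 0 0 -10 0 0 -0.4 0; 0 0 -10 0 0 -0.4 0; 0 0 0 0 0 -1 0; 0 0 0 0 0 -1 0; 0 0 0 0 0 0 0")

```text
time: 9.5
tcp_pos: [0.5059, 0.2667, 0.105]
eef_rot: [-1.327, 2.362, -0.474]
wrist_force: [-2.9, -5.2, -5.0]
grip_width: 0.0598
```

```bash
python3 st.py
```

```text
9.5 [ 0.6118  0.224   2.0112 -0.6548  0.638  -1.5011] [-2.8977 -5.1959 -5.0413] [-0.5825  1.0319 -0.4663] 0.059844748280884846
[ -0.2714   0.1018 109.9997] rel G along F mm [-0.0974  1.8556 -7.7728]
```

>>> step_arm(series="0 0 0 0 0 -2 0; 0 0 0 0 0 -2 0; 0 0 0 0 0 -2 0; 0 0 0 0 0 0 0")

```text
time: 10.0
tcp_pos: [0.5027, 0.2682, 0.1104]
eef_rot: [-1.329, 2.36, -0.472]
wrist_force: [-5.5, -3.6, -3.8]
grip_width: 0.0596
```

```bash
python3 st.py
```

```text
10.0 [ 0.6175  0.2142  2.0072 -0.6439  0.65   -1.5112] [-5.4729 -3.6013 -3.8133] [-0.5017  1.4904 -0.5171] 0.059591014141852264
[ -0.2046  -0.0097 109.9222] rel G along F mm [ -0.319    0.9816 -14.1461]
```

Free to rise. Lifting on along the axis.

>>> step_arm(series="0 0 0 0 0 -4 0; 0 0 0 0 0 -5 0; 0 0 0 0 0 -8 0; 0 0 0 0 0 -12 0; 0 0 0 0 0 -15 0; 0 0 0 0 0 -15 0; 0 0 0 0 0 -10 0; 0 0 0 0 0 0 0")

```text
time: 11.0
tcp_pos: [0.4705, 0.2767, 0.1724]
eef_rot: [-1.33, 2.353, -0.471]
wrist_force: [0.3, -0.4, -0.9]
grip_width: 0.0595
```

```bash
python3 st.py;  python3 -c "
from h import *
cv2.imwrite('pics/w7.png',manip.get_image('wrist')[:,:,::-1])
cv2.imwrite('pics/s7.png',manip.get_image('scene')[:,:,::-1])"
```

```text
11.0 [ 0.679   0.1134  1.9497 -0.561   0.804  -1.5815] [ 0.2885 -0.433  -0.8593] [ 0.1296  0.3327 -0.0059] 0.05954583187098124
[  0.1997  -0.1162 109.7957] rel G along F mm [  1.8947  -1.0438 -84.4438]
```

View pics/w7.png

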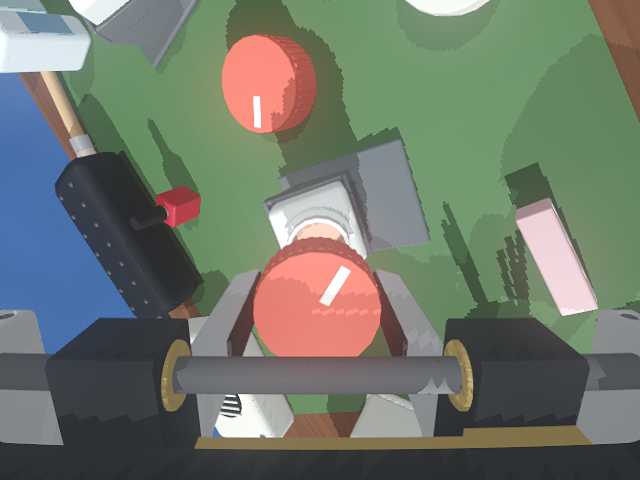

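View pics/s7.png

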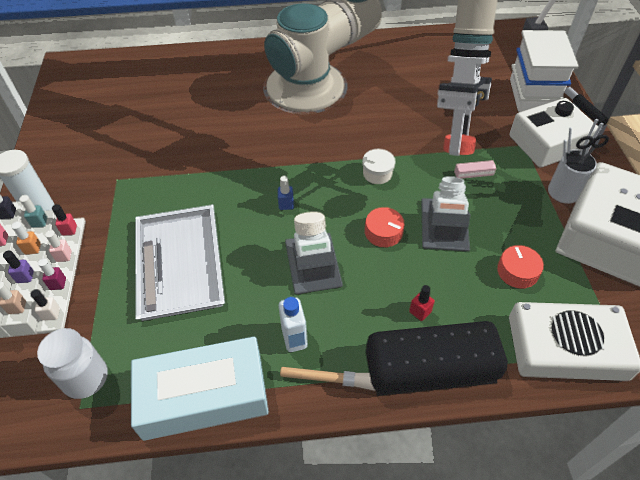

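The lid is off (bare neck visible at scene (452,187)) and held squarely. Next: bring it upright, raise it and carry it to the tray, with the jaws along the tray's length.

```bash
python3 - <<'E'
from tgt import *
s=manip.observe();R0=R.from_rotvec(s['eef_rot']);p0=s['tcp_pos']
# upright by minimal rotation
z=R0.apply([0,0,1]);ax=np.cross(z,[0,0,-1]);ax/=np.linalg.norm(ax);an=np.arccos(-z[2])
R1=R.from_rotvec(ax*an)*R0;p1=p0+[-.01,0,.055]
rows(R0,p0,R1,p1,4,0)
az=np.radians(5.6);y=np.array([np.cos(az),np.sin(az),0]);zz=np.array([0,0,-1.]);R2=R.from_matrix(np.c_[np.cross(y,zz),y,zz])
rv=(R1.inv()*R2).as_rotvec(degrees=True);print(rv)
p2=np.array([.559,-.3036,p1[2]-.05])
# keep height first
rows(R1,p1,R2,np.array([.559,-.3036,p1[2]]),16,0,full=rv)
E
```

```text
-7.1 2.6 -0.0 -1.2 -4.6 -13.1 0; -7.1 2.6 -0.0 -0.6 -3.0 -13.6 0; -7.1 2.6 -0.0 0.0 -1.3 -13.9 0; -7.1 2.6 -0.0 0.7 0.4 -14.0 0 

[ -0.       0.     143.3499]
-0.0 0.0 9.0 27.9 -24.0 0.0 0; -0.0 0.0 9.0 23.8 -28.0 0.0 0; -0.0 0.0 9.0 19.1 -31.4 0.0 0; -0.0 0.0 9.0 14.0 -34.0 0.0 0; -0.0 0.0 9.0 8.6 -35.7 0.0 0; -0.0 0.0 9.0 2.9 -36.6 0.0 0; -0.0 0.0 9.0 -2.9 -36.6 0.0 0; -0.0 0.0 9.0 -8.5 -35.8 0.0 0 

-0.0 0.0 9.0 -14.0 -34.0 0.0 0; -0.0 0.0 9.0 -19.1 -31.4 0.0 0; -0.0 0.0 9.0 -23.8 -28.0 0.0 0; -0.0 0.0 9.0 -27.8 -24.0 0.0 0; -0.0 0.0 9.0 -31.2 -19.4 0.0 0; -0.0 0.0 9.0 -33.9 -14.3 0.0 0; -0.0 0.0 9.0 -35.7 -8.8 0.0 0; -0.0 0.0 9.0 -36.6 -3.1 0.0 0
```

>>> step_arm(series="-7.1 2.6 0 -1.2 -4.6 -13.1 0; -7.1 2.6 0 -0.6 -3 -13.6 0; -7.1 2.6 0 0 -1.3 -13.9 0; -7.1 2.6 0 0.7 0.4 -14 0; 0 0 0 0 0 0 0")

```text
time: 11.72
tcp_pos: [0.4639, 0.2755, 0.2259]
eef_rot: [1.539, -2.736, -0.0]
wrist_force: [-0.5, -0.2, 0.0]
grip_width: 0.0596
```

>>> step_arm(series="0 0 9 27.9 -24 0 0; 0 0 9 23.8 -28 0 0; 0 0 9 19.1 -31.4 0 0; 0 0 9 14 -34 0 0; 0 0 9 8.6 -35.7 0 0; 0 0 9 2.9 -36.6 0 0; 0 0 9 -2.9 -36.6 0 0; 0 0 9 -8.5 -35.8 0 0")

```text
time: 12.72
tcp_pos: [0.5076, -0.0143, 0.225]
eef_rot: [-0.364, -3.115, 0.004]
wrist_force: [0.4, 0.4, -1.2]
grip_width: 0.0601
```

>>> step_arm(series="0 0 9 -14 -34 0 0; 0 0 9 -19.1 -31.4 0 0; 0 0 9 -23.8 -28 0 0; 0 0 9 -27.8 -24 0 0; 0 0 9 -31.2 -19.4 0 0; 0 0 9 -33.9 -14.3 0 0; 0 0 9 -35.7 -8.8 0 0; 0 0 9 -36.6 -3.1 0 0")

```text
time: 13.72
tcp_pos: [0.555, -0.3038, 0.2249]
eef_rot: [-2.127, -2.307, 0.008]
wrist_force: [0.1, -0.1, -1.2]
grip_width: 0.0597
```

>>> step_arm(series="0 0 0 0 0 0 0; 0 0 0 0 0 0 0")

```text
time: 13.98
tcp_pos: [0.555, -0.3024, 0.2252]
eef_rot: [-2.119, -2.313, 0.006]
wrist_force: [-0.5, -0.8, -0.5]
grip_width: 0.0598
```

```bash
python3 - <<'E'
from h import *
s=manip.observe();print(s);print(R.from_rotvec(s['eef_rot']).as_matrix())
cv2.imwrite('pics/w8.png',manip.get_image('wrist')[:,:,::-1])
C=par('wrist',s);print(proj(C,np.array([[.5605,-.3185,.003],[.559,-.3036,.003]])))
E
```

```text
{'time': 13.975, 'joint_pos': array([-0.6069,  0.3567,  1.3364, -0.0033,  1.4539, -0.6938]), 'joint_vel': array([ 0.0088, -0.0105, -0.0041,  0.0029,  0.0058, -0.002 ]), 'effort': array([ -0.6889, -45.6065, -24.8176,  -0.0433,   0.0165,   0.0074]), 'tcp_pos': array([ 0.555 , -0.3024,  0.2252]), 'eef_rot': array([-2.1192, -2.3126,  0.0062]), 'wrist_force': array([-0.5132, -0.7607, -0.54  ]), 'ft_torque': array([-0.0093,  0.0384,  0.0654]), 'grip_width': 0.05978970877621019}
[[-0.0871  0.9962 -0.0062]
 [ 0.9962  0.0871  0.0004]
 [ 0.0009 -0.0062 -1.    ]]
[[320.8325 226.1338]
 [320.6911 213.435 ]]
```

View pics/w8.png

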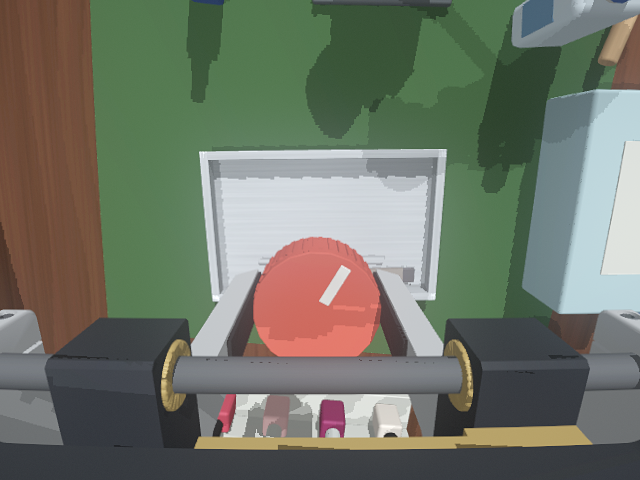

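```bash
python3 - <<'E'
from h import *
s=manip.observe();C=par('wrist',s);o=np.array([.5605,-.3185,0]);az=np.radians(5.6)
A=np.array([[np.cos(az),np.sin(az),0],[-np.sin(az),np.cos(az),0],[0,0,1]])
for n,p,z in [('rimTL',(201,152),.02),('rimTR',(446,150),.02),('floor edge top',(323,178),.003),('pusher L',(262,261),.006),('file TR',(413,267),.007),('file',(413,282),.007),('BR rim',(436,298),.02),('BL',(212,299),.02)]:
    print(n,A@(onz(C,p,z)-o)*1000)
print('tcp',A@(s['tcp_pos']-o)*1000)
E
```

```text
rimTL [-126.7203   85.9704   20.    ]
rimTR [133.6367  85.3655  20.    ]
floor edge top [ 3.2085 55.4219  3.    ]
pusher L [-69.8246 -41.089    6.    ]
file TR [109.4085 -49.7896   7.    ]
file [110.5452 -68.8441   7.    ]
BR rim [135.3781 -84.1211  20.    ]
BL [-129.2652  -83.3721   20.    ]
tcp [ -3.6867  16.7029 225.6927]
```

>>> step_arm(series="-0.3 0 0 0 0 35 0; 0 0 0 0 0 45 0; 0 0 0 0 0 45 0; 0 0 0 0 0 35 0; 0 0 0 0 0 25 0; 0 0 0 0 0 15 0; 0 0 0 0 0 5 0; 0 0 0 0 0 0 0")

```text
time: 15.02
tcp_pos: [0.5563, -0.304, 0.0219]
eef_rot: [2.122, 2.314, 0.001]
wrist_force: [-0.2, -0.1, -0.1]
grip_width: 0.06
```

```bash
python3 - <<'E'
from h import *
s=manip.observe();print(s['time'],s['tcp_pos'],s['wrist_force'],R.from_rotvec(s['eef_rot']).as_matrix()[:,2])
cv2.imwrite('pics/w9.png',manip.get_image('wrist')[:,:,::-1])
E
```

```text
15.025 [ 0.5563 -0.304   0.0219] [-0.1712 -0.066  -0.0827] [ 0.0017 -0.001  -1.    ]
```

View pics/w9.png

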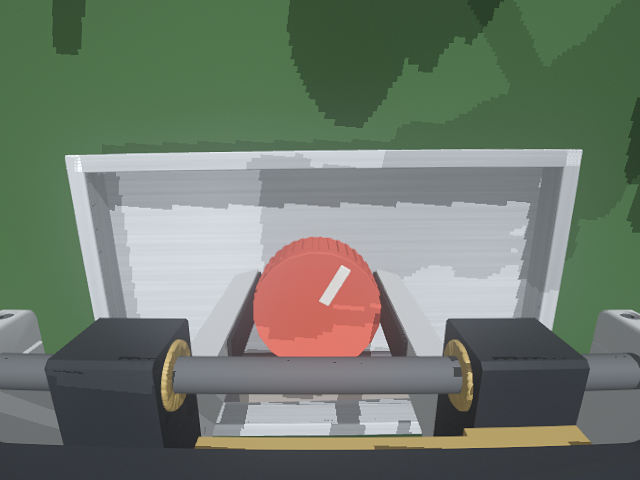

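The lid is over the clear part of the tray, about 16 mm up. Lowering slowly and watching the force.

>>> step_arm(series="0 0 0 0 0 4 0; 0 0 0 0 0 3 0; 0 0 0 0 0 2 0; 0 0 0 0 0 1.5 0; 0 0 0 0 0 1 0; 0 0 0 0 0 1 0; 0 0 0 0 0 0 0")

```text
time: 15.95
tcp_pos: [0.5558, -0.3041, 0.0088]
eef_rot: [2.124, 2.314, 0.0]
wrist_force: [0.4, 0.5, -1.1]
grip_width: 0.0597
```

>>> step_arm(series="0 0 0 0 0 0.7 0; 0 0 0 0 0 0.7 0; 0 0 0 0 0 0 0")

```text
time: 16.32
tcp_pos: [0.5558, -0.3041, 0.0074]
eef_rot: [2.124, 2.314, 0.0]
wrist_force: [0.7, -1.1, -0.2]
grip_width: 0.0599
```

>>> step_arm(series="0 0 0 0 0 0.5 0; 0 0 0 0 0 0.5 0; 0 0 0 0 0 0 0")

```text
time: 16.7
tcp_pos: [0.5558, -0.3041, 0.0064]
eef_rot: [2.124, 2.314, 0.0]
wrist_force: [0.3, -0.5, -0.6]
grip_width: 0.06
```

>>> step_arm(series="0 0 0 0 0 0.5 0; 0 0 0 0 0 0 0")

```text
time: 16.95
tcp_pos: [0.5558, -0.3041, 0.0059]
eef_rot: [2.124, 2.314, 0.001]
wrist_force: [0.3, -0.7, -0.5]
grip_width: 0.0597
```

>>> step_arm(series="0 0 0 0 0 0.5 0; 0 0 0 0 0 0 0")

```text
time: 17.2
tcp_pos: [0.5558, -0.3041, 0.0054]
eef_rot: [2.124, 2.314, 0.0]
wrist_force: [0.3, -0.4, -0.7]
grip_width: 0.0598
```

>>> step_arm(series="0 0 0 0 0 0.5 0; 0 0 0 0 0 0 0")

```text
time: 17.45
tcp_pos: [0.5558, -0.3041, 0.0049]
eef_rot: [2.124, 2.314, 0.0]
wrist_force: [-0.1, -0.5, -0.7]
grip_width: 0.0593
```

>>> step_arm(series="0 0 0 0 0 0.5 0; 0 0 0 0 0 0 0")

```text
time: 17.7
tcp_pos: [0.5558, -0.3041, 0.0044]
eef_rot: [2.124, 2.314, 0.0]
wrist_force: [-0.2, -0.1, -0.1]
grip_width: 0.0597
```

>>> step_arm(series="0 0 0 0 0 0.5 0; 0 0 0 0 0 0 0")

```text
time: 17.95
tcp_pos: [0.5558, -0.3042, 0.0039]
eef_rot: [2.124, 2.314, 0.0]
wrist_force: [-0.2, -0.2, -1.5]
grip_width: 0.0597
```

>>> step_arm(series="0 0 0 0 0 0.4 0; 0 0 0 0 0 0 0")

```text
time: 18.2
tcp_pos: [0.5558, -0.3041, 0.0035]
eef_rot: [2.124, 2.314, 0.0]
wrist_force: [0.2, 0.1, -1.1]
grip_width: 0.0604
```

>>> step_arm(series="0 0 0 0 0 0.4 0; 0 0 0 0 0 0 0")

```text
time: 18.45
tcp_pos: [0.5559, -0.3042, 0.0033]
eef_rot: [2.123, 2.314, 0.0]
wrist_force: [-0.3, -0.1, 1.0]
grip_width: 0.0599
```

```bash
python3 - <<'E'
from h import *
s=manip.observe();print(s['time'],s['tcp_pos'],s['wrist_force'],s['ft_torque'])
cv2.imwrite('pics/w10.png',manip.get_image('wrist')[:,:,::-1])
im=manip.get_image('scene')[:,:,::-1];cv2.imwrite("pics/s10.png",cv2.resize(im[170:330,120:280],None,fx=3.7,fy=3.7,interpolation=cv2.INTER_CUBIC))
E
```

```text
18.45 [ 0.5559 -0.3042  0.0033] [-0.2714 -0.0962  0.9838] [-0.0509  0.1372  0.0196]
```

View pics/s10.png

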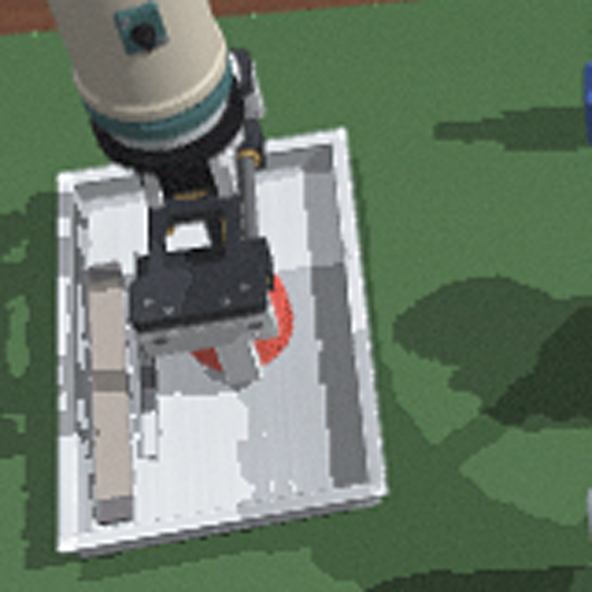

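View pics/w10.png

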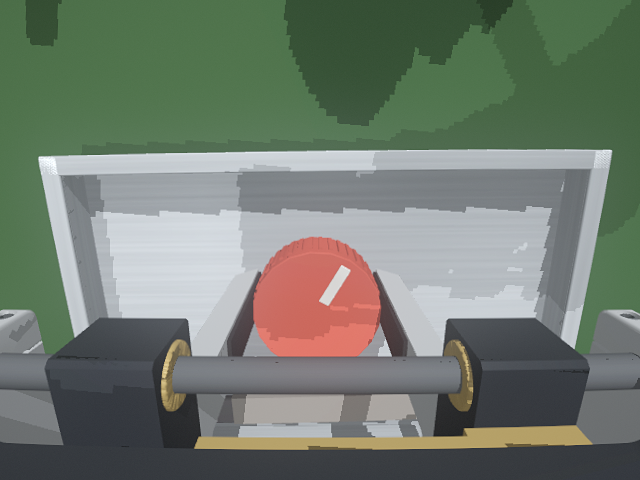

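The tool stopped 0.2 mm short and the force rose, so there's contact with the floor. Easing the grip, then opening a little.

>>> step_arm(series="0 0 0 0 0 -0.3 0; 0 0 0 0 0 0 0; 0 0 0 0 0 0 66; 0 0 0 0 0 0 68; 0 0 0 0 0 0 72; 0 0 0 0 0 0 76; 0 0 0 0 0 0 80; 0 0 0 0 0 0 80", grip_force=3)

```text
time: 19.55
tcp_pos: [0.5558, -0.3041, 0.0034]
eef_rot: [2.124, 2.314, 0.0]
wrist_force: [-0.9, -0.2, -0.2]
grip_width: 0.0753
```

```bash
python3 - <<'E'
from h import *
s=manip.observe();print(s['time'],s['tcp_pos'],s['wrist_force'],s['grip_width'])
cv2.imwrite('pics/w11.png',manip.get_image('wrist')[:,:,::-1])
E
```

```text
19.55 [ 0.5558 -0.3041  0.0034] [-0.9438 -0.1951 -0.2102] 0.07530031995884806
```

View pics/w11.png

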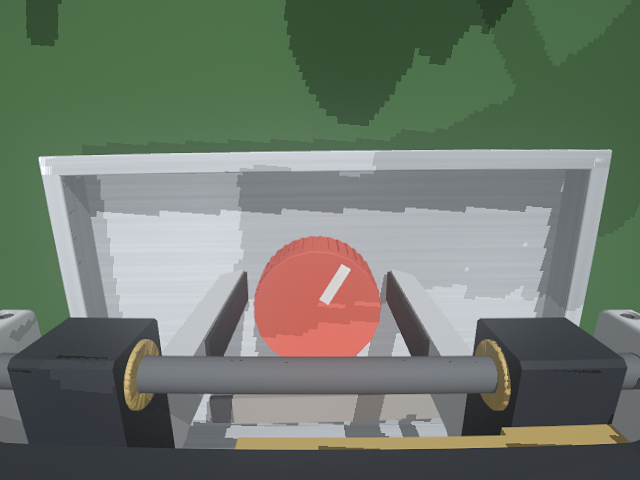

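>>> step_arm(series="0 0 0 0 0 -1 85; 0 0 0 0 0 -5 85; 0 0 0 0 0 -15 85; 0 0 0 0 0 -25 85; 0 0 0 0 0 -30 85; 0 0 0 0 0 -35 85; 0 0 0 0 0 -25 85; 0 0 0 0 0 0 85")

```text
time: 20.6
tcp_pos: [0.5573, -0.3051, 0.1428]
eef_rot: [2.119, 2.309, 0.002]
wrist_force: [-0.3, 0.0, 0.1]
grip_width: 0.0802
```

>>> step_arm(series="0 0 0 -30 0 0 85; 0 0 0 -30 0 0 85; 0 0 0 0 0 0 85; 0 0 0 0 0 0 85")

```text
time: 21.1
tcp_pos: [0.5602, -0.3628, 0.1384]
eef_rot: [-2.123, -2.313, -0.001]
wrist_force: [-0.5, -1.1, -0.1]
grip_width: 0.08
```

```bash
python3 - <<'E'
from h import *
s=manip.observe();print(s['time'],s['tcp_pos'],s['wrist_force'],s['grip_width'])
im=manip.get_image('wrist')[:,:,::-1].copy();cv2.imwrite('pics/w12.png',im)
cv2.imwrite('pics/s12.png',manip.get_image('scene')[:,:,::-1])
h=cv2.cvtColor(im,cv2.COLOR_BGR2HSV);m=(((h[...,0]<12)|(h[...,0]>174))&(h[...,1]>110)&(h[...,2]>195)).astype(np.uint8)
m=cv2.morphologyEx(m,cv2.MORPH_CLOSE,np.ones((9,9)))
C=par('wrist',s);o=np.array([.5605,-.3185,0]);az=np.radians(5.6)
A=np.array([[np.cos(az),np.sin(az),0],[-np.sin(az),np.cos(az),0],[0,0,1]])
for c in cv2.findContours(m,0,1)[0]:
    if cv2.contourArea(c)>1000: e=cv2.fitEllipse(c);print(e,A@(onz(C,e[0],.031)-o)*1000)
E
```

```text
21.1 [ 0.5602 -0.3628  0.1384] [-0.4632 -1.1262 -0.0728] 0.07998537149361928
((317.7439270019531, 165.86630249023438), (72.41873931884766, 74.234130859375), 7.039444446563721) [-2.2639 14.4881 31.    ]
```

View pics/w12.png

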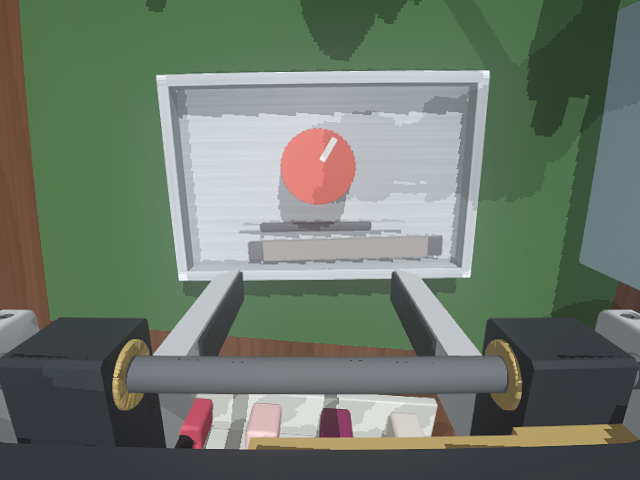

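View pics/s12.png

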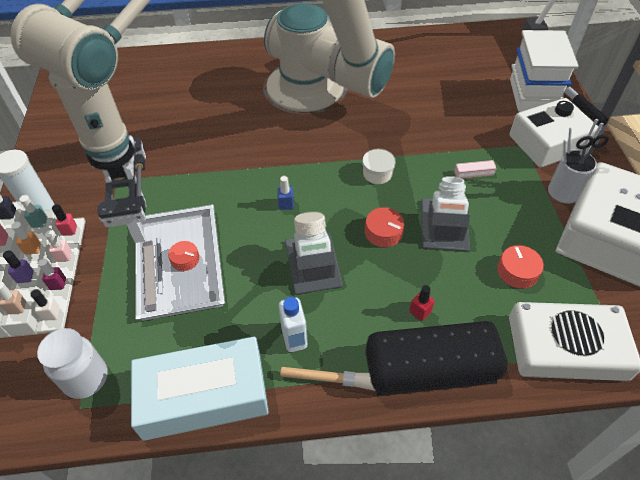

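The lid lies flat at tray (-2, +14) mm, clear of the pusher (wrist row 227) and the file (row 247). Nothing else has moved and the arm is clear, so I'm handing in.

```bash
python3 -c "
from cell import manip
print(manip.finish_job())"
```

```text
the job is handed in; nothing more can be done
None
```

I broke the stuck lid loose with a 30° twist at 55 N grip and turned it about 220° in all. I then lifted it off along the jar's axis, carried it upright to the tray, set it down and released it. I handed the job in at about 21 s of the 54 s allowed; no verdict is reported.

**Final position:** the last pictures show the lid top up and flat at about x = -2 mm, y = +14 mm in the tray's frame. It is clear of the file and pusher, nothing else on the table looks moved, and the gripper is open and clear of everything.

**Checks that were less certain:**
- **Stand position:** I measured the lid centre about 17 mm to the robot's side of its stand's centre. The task gives about 8 mm for the like stand. The grasp came out centred all the same.
- **Joint 6 limit:** on the way to the jar, joint 6 read 2.704 against its listed limit of 2.70. The arm clamped there, so I turned it back at once. If that counts as passing the range, it could matter.
- **Side drift while unscrewing:** the gripper drifted up to about 2 mm sideways, with forces of about 8 N or less.
- **Touchdown:** the contact with the tray floor was faint, about 1 N. It may have been the fingertips rather than the lid's edge, so the lid may have settled a small distance when released. The picture afterwards showed no visible movement.

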